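# Tug-check and turn over a flip waffle iron

## Robot

A 7-joint arm with a two-finger parallel gripper is mounted at the origin on a cart in front of the work surface, level with it; the furniture and walls round the work are solid. World frame = base frame: x ahead of the robot, y to its left, z up, the work surface at z = 0. Lengths are in m, angles in rad, forces in N, time in s.
With the tool pointing down it reaches from about 0.425 to 0.95 m from the base axis. Payload 4.7 kg.
Tool frame: the origin (TCP) lies midway between the tips of the shut fingers; the grasp point (between the pads) lies 19 mm behind it; z points along the fingers, y is the line along which they close (so a half turn about z gives the same grasp; the last joint's range is limited). The gripper opens to 87 mm and grips with 3 to 60 N. Pads are 19 mm wide; open, the fingers measure 117 mm over their backs; the gripper's body (75 mm by 190 mm) begins 51 mm behind the grasp point.
Start: joints at [-1.131, 0.469, -0.049, 1.532, 0.024, 1.141, -0.082], TCP at [0.305, 0.602, 0.194] pointing down, gripper open.
Joint ranges: [-2.59, 2.59], [-0.33, 1.99], [-1.39, 1.29], [0.1, 2.45], [-1.04, 4.18], [0.21, 1.99], [-2.66, 2.66]. Speed limits (rad/s): [2.57, 2.57, 3.14, 3.14, 3.14, 3.14, 3.14].

## Interface

Orientations are given as a 3x3 rotation matrix whose columns are the frame's x, y, z axes.
In Python, from rig import read_state, capture, close_job gives the robot as it stands.
- The arm moves only by the tool arm_command, never from a script. Its argument "deltas" is text: rows parted by semicolons, each of 7 numbers parted by spaces: the shift along the tool's x, y, z in m, then the turn, a rotation vector about the tool's x, y, z in degrees, then the closure in counts, from 0 (fully open) to 255 (shut). A call has 1 to 20 rows; each row is the pose to reach, as a shift and turn from the pose commanded when the call began, along the tool's axes at that moment; what a row does not reach only later rows make up. A row lasts 1/8 s, in which the tool goes at most 62.5 mm and 10.7 degrees, less where a joint would pass 70% of its speed; a pose out of reach is approached as far as the arm can. A call with a gripper value outside its range is refused whole. The fingers move at their own pace and stop on an object; "force" is the grip in N (left out, the last holds). Time passes only in rows, so rows that repeat a pose let the fingers close. It gives the time, the measured TCP pose, the force, the opening and the grip force at its end, in the units of the state.
- read_state(): the state, without advancing time (a new reading comes with each control period).
- capture(name): name is "side" or "top"; returns a dict with "color" (480x640x3 uint8, blue, green, red), "mtx" (3x3 intrinsics, pixels), "camera_from_world" (4x4, takes a point from world to camera coordinates). Camera axes: x right, y down, z forward; pixel columns grow to the right and rows downward; lengths in m; the calibration is good to about 2 mm. A picture is of the moment at which its call begins. There is no depth.
- close_job(): hands the job in; it is judged then, once.
The state is a dict: "t": time; "qpos": joint angles; "qvel": joint speeds; "joint_efforts": joint torques, N m; "ee_pos": TCP position; "tool_rot": TCP orientation; "wrist_force": force on the tool from outside, world axes, zero at the start; "ft_torque": the same for the moment, N m; "grip_width": finger opening in m; "grasp_force": force on a finger pad.
Only numpy, scipy, OpenCV 4.12 (cv2) and the standard library are available. Lean on these libraries where they do the work, as an engineer would, in place of code of your own. Each camera call takes 0.05 s, during which the arm holds its last target. There are 200 camera calls.

## Task

Shut the lid of the small flip waffle iron until its catch snaps over, then check the catch: take the lid's handle and give it a firm upward tug, which the catch must withstand. Only then turn the iron over, a full half turn until it stops, with the waffle inside, and start it: press the red key, then the yellow, then the green, one at a time and each right down. Keep off the keys until the iron is turned over, and do not shift or knock over the bottle, mill, jar and shaker standing round it.

Things in the scene. Friction and masses are not known exactly. Their poses are not given: they have to be found in the camera images.
- iron: stand of the waffle iron: black foot plate 205 x 100 mm, 22 mm high, and a black control tower at its rear end (x = 85 to 135, y = -50 to 50 mm, top 149 mm above the table). Fixed during a run. Origin: on the table under the middle of the round head. x axis: level, from there to the tower; z: up; y: level, to the side away from the robot. Lengths 'in iron x, y' below use this frame
- head (a joint): turn of the head about a level axis along iron x, 120 mm above the table, rad: 0 = lid up (stop), 3.14 = upside down (stop). Grows as the half at -y (robot's side) goes down and the half at +y comes up, over the top and down towards the robot. Friction 0.16 N m: it stays where left; about 3 N at the rim turn it
- head_mid (a point): middle of the head, on the turning axis, 120 mm above the table; its axes turn with the head and match iron's at joint head = 0. The head is a flat steel disc 124 mm across, 52 mm thick when shut (26 mm either side of its middle), in two hollow halves, carried by the tower alone; its edge passes 50 mm above the table
- lid (a joint): opening of the lid (upper half), rad: 0 = shut, grows as the handle end rises. Level hinge along iron y at iron x = 70 mm, 124 mm above the table. It can be pushed 0.012 below 0 and rests near +0.01 when caught. A spring and friction hold it ajar, and it springs ajar by 0.15 or more if not caught. 1 N at the handle pushes it down, about 7 N snap it past the catch
- lid_handle: lid's handle: black bar 26 mm wide (iron y), 18 mm high, 68 mm long, from the rim away from the tower. Lid shut: iron x = -58 to -126 mm, y centred on 0, 124 to 142 mm above the table. The lower half's handle, 16 mm wide, lies below it (102 to 118 mm). A steel striker bar on its end goes under the catch. Origin: on the lid's hinge; axes as iron's when lid = 0, head = 0
- grip_mid (a point): middle of the lid handle's bar, where to take it for the tug; with the lid shut at iron x = -96 mm, y = 0, z = 133 mm. Same axes as lid_handle
- latch (a joint): spring catch pivoted on the end of the lower handle, rad: 0 = home (hook over the striker bar when the lid is down), grows as the hook is pushed outward, away from the tower. The striker pushes it aside to about 0.2 as the lid goes down and it springs back by itself
- latch_hook: red hook of the catch, at the very end of the handles (iron x = -132 to -155 mm, top 154 mm above the table). Origin: at the catch's pivot, iron x = -128 mm, z = 106 mm. It takes the pull of the lid: a tug of about 10 N on the lid's handle, kept up for a moment, loads it well
- key_red (a joint): red power key, m: 0 = up, 0.004 = right down; springs back; right down takes about 5 N
- key_yellow (a joint): yellow shade key, m: 0 = up, 0.004 = right down; as the red one
- key_green (a joint): green start key, m: 0 = up, 0.004 = right down; as the red one
- key_red_top (a point): top of the red key, a round cap 21 mm across standing 7 mm proud of the top of the tower, 156 mm above the table; iron x = 112 mm, y = -32 mm
- key_yellow_top (a point): top of the yellow key, same form; iron x = 112 mm, y = 0
- key_green_top (a point): top of the green key, same form; iron x = 112 mm, y = +32 mm
- waffle: crisp golden round waffle, 89 mm across and 15 mm thick, lying in the iron between the halves (loose, some 4 mm of play). Origin: centre of its underside
- soy_bottle: bystander: tall dark sauce bottle with a red cap, 93 mm across, 237 mm high, upright; origin: centre of its foot, on the table
- pepper_mill: bystander: brown wooden pepper mill, 58 mm across, 160 mm high, upright; origin: centre of its foot, on the table
- yellow_jar: bystander: small jar with a yellow lid, 43 mm across, 112 mm high, upright; origin: centre of its foot, on the table
- salt_shaker: bystander: white cone-shaped shaker with a red top, 57 mm across, 94 mm high, upright; origin: centre of its foot, on the table

How it is judged:
By the outcome, as a careful person would: the job done as asked, in the order asked, and still so for the second after the job is handed in, with the robot touching nothing.
It also fails if it takes over 70 s, if anything falls off the work surface, if the arm or the gripper's body presses on something with over 40 N, if the wrist force passes 120 N, or if a joint passes its speed limit or range.

## Working session

There is one attempt and no reset: what is moved stays moved. The work goes in short steps, Python scripts to look and compute and a tool call to move; the robot and the scene stay as the last step left them, time stands still between calls to the robot, and variables do not carry over. Pictures are saved under pics/ and viewed, at most 10 in all, crops included, and the job is handed in when it is done.

Besides the shell and the picture viewer there is one more tool, called after "Request:" as name(argument=value, ...) on one line, values as JSON. arm_command: Moves the arm, as the interface text tells. Its arguments: {"type":"object","properties":{"deltas":{"type":"string"},"force":{"type":"number"}},"required":["deltas"]}

```bash
mkdir -p pics; ls; python3 - <<'E'
from rig import *
import cv2,numpy as np
for n in("side","top"):
    c=capture(n);cv2.imwrite(f"pics/{n}0.png",c["color"]);np.savez(f"{n}.npz",**c)
    print(n,c["mtx"].round(1).tolist(),np.linalg.inv(c["camera_from_world"]).round(3).tolist())
s=read_state();print(s)
E
```

```text
pics
side [[514.9, 0.0, 322.1], [0.0, 514.9, 239.5], [0.0, 0.0, 1.0]] [[-0.389, -0.404, 0.828, -0.446], [-0.921, 0.15, -0.36, 0.594], [0.022, -0.902, -0.43, 0.58], [0.0, 0.0, 0.0, 1.0]]
top [[471.3, 0.0, 316.4], [0.0, 471.3, 240.6], [0.0, 0.0, 1.0]] [[0.012, -0.985, 0.172, 0.275], [-1.0, -0.017, -0.026, 0.221], [0.029, -0.172, -0.985, 1.211], [0.0, 0.0, 0.0, 1.0]]
{'t': 0.1, 'qpos': array([-1.13088663,  0.46939104, -0.04859337,  1.53355526,  0.02408672,
        1.14100249, -0.0823128 ]), 'qvel': array([ 0.00027981, -0.00159745,  0.00019534, -0.00503928,  0.00072729,
        0.00013534, -0.0005892 ]), 'joint_efforts': array([ 6.10309180e-04, -5.09172606e+01, -8.14337237e-02, -2.36826289e+01,
       -6.15973631e-02,  3.45559639e-02,  6.38416986e-05]), 'ee_pos': array([0.3047045 , 0.60165815, 0.19259215]), 'tool_rot': array([[-8.92110740e-01,  4.51816177e-01, -7.55659852e-04],
       [ 4.51816806e-01,  8.92109303e-01, -1.60193410e-03],
       [-4.96485570e-05, -1.77052244e-03, -9.99998431e-01]]), 'wrist_force': array([ 0.96523129,  0.95236233, -0.46255547]), 'ft_torque': array([0.00811228, 0.01255299, 0.01784505]), 'grasp_force': 0.0, 'grip_width': 0.08732317452629239}
```

View pics/side0.png

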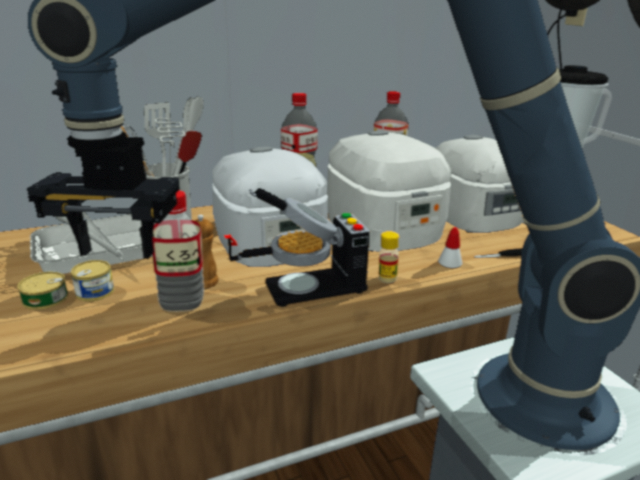

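View pics/top0.png

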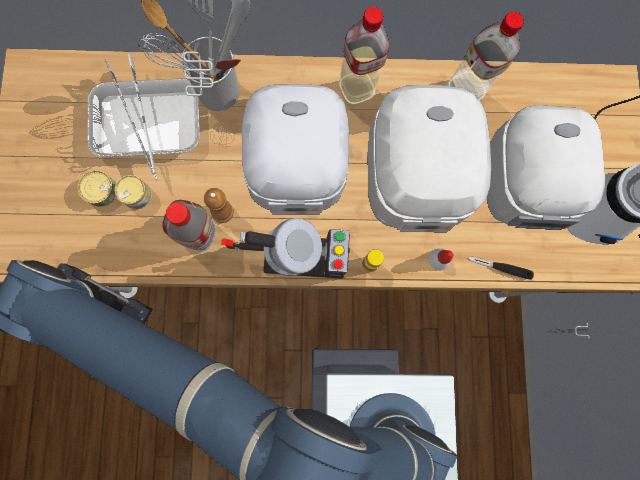

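The side view shows the lid open: its handle is near (265,195), the red hook near (233,245), and the keys from (345,217) to (357,228). In the top view the keys are at (340,237), (339,251) and (338,265), and the hook is at (228,243). The bottle and mill stand just left of the hook.

```bash
cat > h.py <<'E'
import numpy as np,cv2
from rig import *
def ray(c,uv):
    T=np.linalg.inv(c["camera_from_world"]);d=T[:3,:3]@np.linalg.inv(c["mtx"])@np.array([*uv,1.]);return T[:3,3],d
def onz(c,uv,z):
    o,d=ray(c,uv);return o+d*(z-o[2])/d[2]
def proj(c,p):
    q=c["mtx"]@(c["camera_from_world"]@np.array([*p,1.]))[:3];return q[:2]/q[2]
def blobs(c,lo,hi,box,amin=8):
    x0,y0,x1,y1=box;hsv=cv2.cvtColor(c["color"],cv2.COLOR_BGR2HSV)[y0:y1,x0:x1]
    m=cv2.inRange(hsv,lo,hi)
    n,l,s,ce=cv2.connectedComponentsWithStats(m)
    return [(ce[i]+[x0,y0],s[i].tolist()) for i in range(1,n) if s[i][4]>=amin]
R=((0,150,90),(8,255,255));Y=((20,150,90),(35,255,255));G=((50,120,60),(85,255,255))
E
python3 - <<'E'
from h import *
t=dict(np.load("top.npz"));s=dict(np.load("side.npz"))
for n,k in(("R",R),("Y",Y),("G",G)):
    for u,st in blobs(t,*k,(160,190,470,285)): print("top",n,u.round(1),st,onz(t,u,.156).round(4))
    for u,st in blobs(s,*k,(150,180,480,310)): print("side",n,u.round(1),st,onz(s,u,.156).round(4))
E
```

```text
top R [177.6 213.8] [5, 11, 26, 25, 453] [0.5159 0.5102 0.156 ]
top R [203.2 238.6] [41, 46, 5, 8, 21] [0.4598 0.4491 0.156 ]
top R [227.1 242.3] [61, 49, 12, 8, 75] [0.4522 0.3952 0.156 ]
top R [445.1 256.2] [278, 60, 16, 14, 161] [ 0.4285 -0.1001  0.156 ]
top R [337.8 263.8] [174, 70, 9, 9, 63] [0.4073 0.1445 0.156 ]
side R [179.7 202.2] [20, 10, 16, 24, 157] [0.6574 0.4609 0.156 ]
side R [195.9 222.6] [42, 41, 8, 5, 17] [0.5325 0.4482 0.156 ]
side R [357.6 226.7] [203, 44, 10, 6, 46] [0.4009 0.1476 0.156 ]
side R [453.3 238. ] [296, 47, 14, 22, 160] [ 0.2873 -0.0043  0.156 ]
side R [198.9 248.5] [39, 51, 14, 36, 76] [0.4133 0.4648 0.156 ]
side R [230.6 239.1] [75, 55, 12, 10, 50] [0.4323 0.4013 0.156 ]
side R [170.5 241.9] [14, 61, 14, 2, 14] [0.4591 0.5089 0.156 ]
side R [155.1 265. ] [3, 74, 9, 20, 40] [0.3761 0.5463 0.156 ]
side R [388.1 262.3] [230, 80, 17, 5, 48] [0.2439 0.1658 0.156 ]
side R [197.6 267.7] [44, 84, 7, 7, 10] [0.3413 0.4807 0.156 ]
top Y [338.7 249.9] [175, 56, 9, 9, 64] [0.4389 0.1425 0.156 ]
top Y [374.6 257.8] [206, 59, 18, 18, 251] [0.4223 0.0611 0.156 ]
top Y [366.1 268.5] [203, 75, 7, 7, 11] [0.3976 0.0806 0.156 ]
side Y [351.1 220.4] [197, 37, 10, 7, 51] [0.4346 0.146  0.156 ]
side Y [389.4 239.8] [231, 51, 18, 18, 269] [0.3241 0.1175 0.156 ]
side Y [387.8 271.1] [229, 84, 19, 15, 205] [0.2159 0.1822 0.156 ]
top G [339.5 236. ] [176, 42, 8, 9, 58] [0.471  0.1409 0.156 ]
side G [345.6 214.9] [192, 33, 9, 5, 36] [0.465  0.1444 0.156 ]
side G [191.7 262. ] [37, 80, 10, 4, 19] [0.3654 0.4863 0.156 ]
side G [165.5 263.5] [8, 83, 16, 2, 30] [0.3757 0.5291 0.156 ]
side G [176.5 263.5] [25, 83, 4, 2, 8] [0.369  0.5116 0.156 ]
side G [182.3 263.7] [30, 83, 6, 2, 9] [0.3649 0.5024 0.156 ]
```

```bash
cat >> h.py <<'E'
IY=np.array([.9985,-.055,0]);IX=np.array([-.055,-.9985,0]);O=np.array([.443,.256,0])
def W(x,y,z): return O+x*IX+y*IY+np.array([0,0,z])
def I(p): d=np.asarray(p)-O; return np.array([d@IX,d@IY,p[2]])
def goal(p,yaw_axis):
    "print shift in tool axes and rotvec (deg) from present pose to p, tool down, tool y along yaw_axis"
    from scipy.spatial.transform import Rotation as Q
    s=read_state();r=s["tool_rot"];y=yaw_axis/np.linalg.norm(yaw_axis);z=np.array([0,0,-1.]);T=np.c_[np.cross(y,z),y,z]
    print("d",(r.T@(p-s["ee_pos"])*1e3).round(1),"rv",np.degrees(Q.from_matrix(r.T@T).as_rotvec()).round(1),"F",s["wrist_force"].round(2),"I",I(s["ee_pos"]).round(4),"t",s["t"],"q",s["qpos"].round(2))
E
python3 - <<'E'
from h import *
t=dict(np.load("top.npz"));s=dict(np.load("side.npz"))
for n,u,z in(("bottle",(177.6,211),.237),("mill",(214,196),.155),("jar",(374.6,257.8),.112),("shk",(445,256.2),.09)): p=onz(t,u,z);print(n,p.round(3),I(p).round(3))
for n,c,us in(("side",s,[(255,190),(280,205),(312,225)]),):
  for u in us:
    o,d=ray(c,u); k=((O-o)@IY)/(d@IY); print(n,u,I(o+k*d).round(3))
goal(W(-.092,0,.33),IY)
E
python3 -c "
import cv2;a=cv2.imread('pics/side0.png')[150:310,210:400];cv2.imwrite('pics/c1.png',cv2.resize(a,None,fx=4,fy=3.7))"
```

```text
bottle [0.504 0.488 0.237] [-0.235  0.048  0.237]
mill [0.56  0.43  0.155] [-0.18   0.107  0.155]
jar [0.428 0.054 0.112] [ 0.202 -0.004  0.112]
shk [ 0.438 -0.12   0.09 ] [0.376 0.016 0.09 ]
side (255, 190) [-0.09   0.     0.243]
side (280, 205) [-0.042 -0.     0.207]
side (312, 225) [0.025 0.    0.155]
d [-242.6 -161.9 -137.1] rv [-0.1  0.1 66.3] F [ 0.97  0.95 -0.46] I [-0.3375 -0.1571  0.1926] t 0.1 q [-1.13  0.47 -0.05  1.53  0.02  1.14 -0.08]
```

View pics/c1.png

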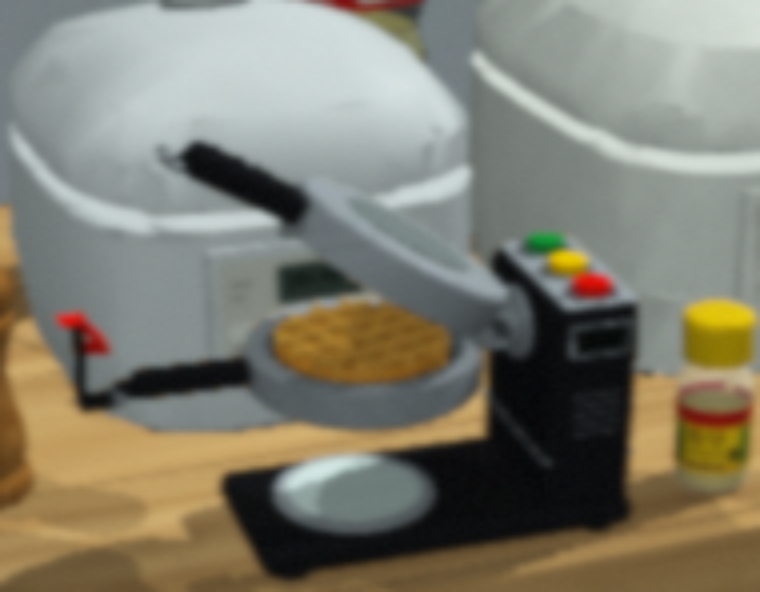

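The lid stands open about 0.64 rad, with its handle end near crop (190,160). The catch is clear at crop (85,335), and the waffle is in place.

Request:
arm_command(deltas="0 0 -60 0 0 0 255;0 0 -0.06 0 0 0 255", force=30)

```text
t: 0.35
ee_pos: [0.3062, 0.6051, 0.2592]
tool_rot: [[-0.892, 0.452, 0.004], [0.452, 0.892, 0.01], [0.001, 0.011, -1.0]]
wrist_force: [-0.2, 1.2, -0.5]
grip_width: 0.0745
grasp_force: 0.0
```

One shift was typed in mm instead of m. The per-row limit kept the effect small; I'll write metres from here.

Request:
arm_command(deltas="0 0 -0.06 0 0 0 255;0 0 -0.09 0 0 0 255;-0.05 -0.033 -0.09 0 0 10 255;-0.10 -0.066 -0.09 0 0 20 255;-0.15 -0.10 -0.09 0 0 30 255;-0.20 -0.133 -0.09 0 0 40 255;-0.242 -0.162 -0.09 0 0 50 255;-0.242 -0.162 -0.09 0 0 60 255;-0.242 -0.162 -0.09 0 0 66 255;-0.242 -0.162 -0.09 0 0 66 255;-0.242 -0.162 -0.09 0 0 66 255")

```text
t: 1.72
ee_pos: [0.4474, 0.3484, 0.3431]
tool_rot: [[0.048, 0.999, -0.001], [0.999, -0.048, -0.001], [-0.001, -0.001, -1.0]]
wrist_force: [-0.4, 0.7, -1.1]
grip_width: 0.0007
grasp_force: 0.0
```

```bash
python3 - <<'E'
from h import *
goal(W(-.075,0,.25),IY)
E
```

```text
d [-17.4   0.7  93.1] rv [-0.   0.   0.4] F [-0.4   0.66 -1.09] I [-0.0925 -0.0007  0.3431] t 1.725 q [-0.93  0.19  0.23  1.59 -0.05  1.37 -0.74]
```

Request:
arm_command(deltas="-0.017 0 0.05 0 0 0 255;-0.017 0 0.09 0 0 0 255;-0.015 0 0.11 0 0 0 255;-0.012 0 0.13 0 0 0 255;-0.008 0 0.15 0 0 0 255;-0.004 0 0.165 0 0 0 255;0 0 0.18 0 0 0 255;0 0 0.19 0 0 0 255")

```text
t: 2.72
ee_pos: [0.4475, 0.3488, 0.1527]
tool_rot: [[0.049, 0.999, -0.0], [0.999, -0.049, -0.0], [-0.0, -0.0, -1.0]]
wrist_force: [-0.4, 0.8, 1.0]
grip_width: 0.0005
grasp_force: 0.2
```

Request:
arm_command(deltas="0 0 0.004 0 0 0 255;0 0 0.007 0 0 0 255;0 0 0.010 0 0 0 255;0 0 0.012 0 0 0 255;0 0 0.013 0 0 0 255;0 0 0.014 0 0 0 255")

```text
t: 3.48
ee_pos: [0.4477, 0.3484, 0.1396]
tool_rot: [[0.05, 0.999, 0.0], [0.999, -0.05, 0.0], [0.0, 0.0, -1.0]]
wrist_force: [0.9, 0.1, 0.9]
grip_width: 0.0003
grasp_force: 0.3
```

Request:
arm_command(deltas="0 0 0.001 0 0 0 255;0 0 0.002 0 0 0 255;0 0 0.003 0 0 0 255;0 0 0.004 0 0 0 255")

```text
t: 3.98
ee_pos: [0.4476, 0.3484, 0.1355]
tool_rot: [[0.05, 0.999, -0.0], [0.999, -0.05, 0.0], [0.0, -0.0, -1.0]]
wrist_force: [0.8, 0.6, 0.0]
grip_width: 0.0007
grasp_force: 0.3
```

```bash
python3 - <<'E'
from h import *
s=capture("side");cv2.imwrite("pics/c2.png",cv2.resize(s["color"][150:310,210:400],None,fx=4,fy=3.7));goal(W(-.096,0,.20),IY)
E
```

```text
d [  3.5   0.6 -64.6] rv [-0.   0.   0.3] F [0.41 0.35 1.08] I [-0.0924 -0.0005  0.1354] t 4.025 q [-0.9   0.35  0.21  1.87 -0.09  0.93 -0.7 ]
```

View pics/c2.png

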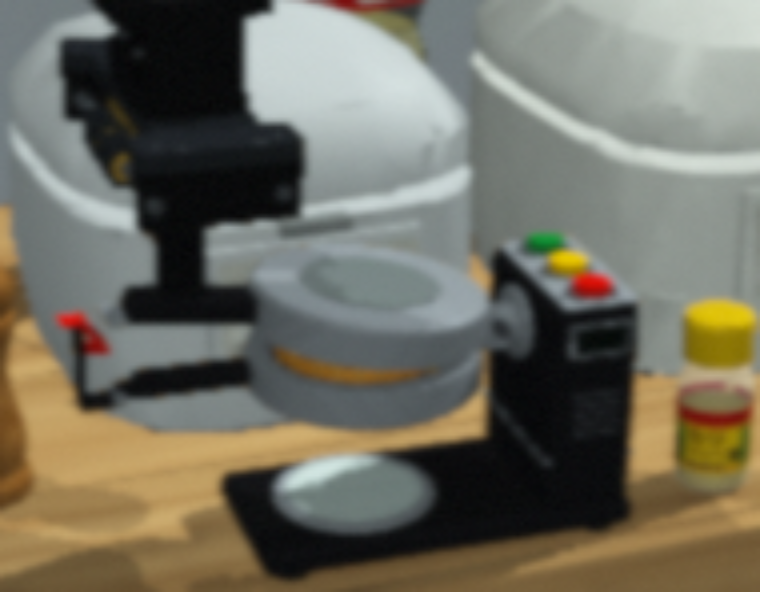

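The lid is still ajar: the gap in front shows waffle at crop (350,365). The finger meets the handle at crop (180,290), and the hook at crop (85,330) is free. I'll check whether the tip is on top of the handle or behind it.

```bash
python3 - <<'E'
from h import *
s=capture("side");t=capture("top");p=read_state()["ee_pos"]
f=lambda q:((q-[210,150])*[4,3.7]).round()
print(f(proj(s,p)),f(proj(s,p+[0,0,.03])),proj(t,p))
for x in(-.06,-.126): print(f(proj(s,W(x,0,.142))),proj(t,W(x,0,.142)), f(proj(s,W(x,0,.142+.15*(.07-x)))))
cv2.imwrite("pics/c3.png",cv2.resize(t["color"][190:290,190:360],None,fx=4.6,fy=4.6))
E
```

```text
[183. 338.] [181. 287.] [248.87883033 246.10163798]
[246. 319.] [262.70050546 246.41428069] [245. 286.]
[115. 335.] [233.86841818 244.37407637] [112. 284.]
```

View pics/c3.png

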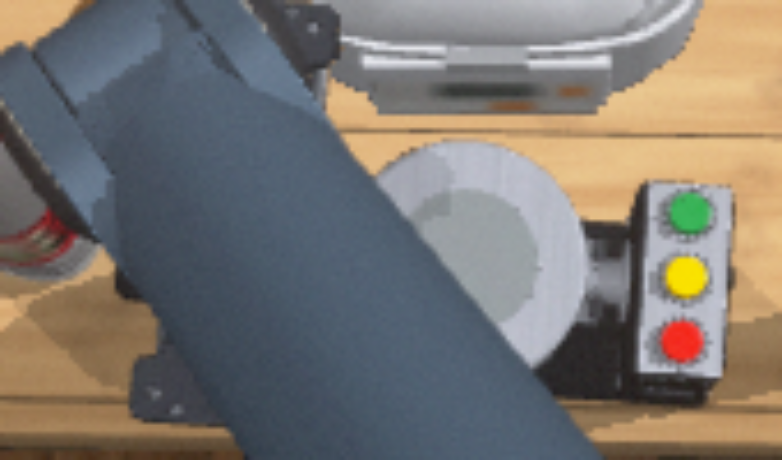

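The top view is blocked by the arm: only the lid disc, around crop (470,250), and the keys are visible. I'll raise the tool and compare the visible fingertip with the projected TCP.

Request:
arm_command(deltas="0 0 -0.025 0 0 0 255;0 0 -0.05 0 0 0 255;0 0 -0.065 0 0 0 255;0 0 -0.065 0 0 0 255")

```text
t: 4.62
ee_pos: [0.4481, 0.3487, 0.2014]
tool_rot: [[0.05, 0.999, 0.001], [0.999, -0.05, 0.001], [0.002, 0.001, -1.0]]
wrist_force: [0.1, 0.4, 0.1]
grip_width: 0.0003
grasp_force: 0.0
```

```bash
python3 - <<'E'
from h import *
s=capture("side");t=capture("top");p=read_state()["ee_pos"]
f=lambda q:((q-[210,150])*[4,3.7]).round()
print(p,f(proj(s,p)),proj(t,p))
a=cv2.resize(s["color"][150:310,210:400],None,fx=4,fy=3.7)
b=cv2.resize(a,(380,296)); 
cv2.circle(a,tuple(int(v) for v in f(proj(s,p))),4,(255,0,255),-1)
cv2.imwrite("pics/c4.png",a)
E
```

```text
[0.44716031 0.34795433 0.19973499] [179. 227.] [245.66617193 241.5331411 ]
```

View pics/c4.png

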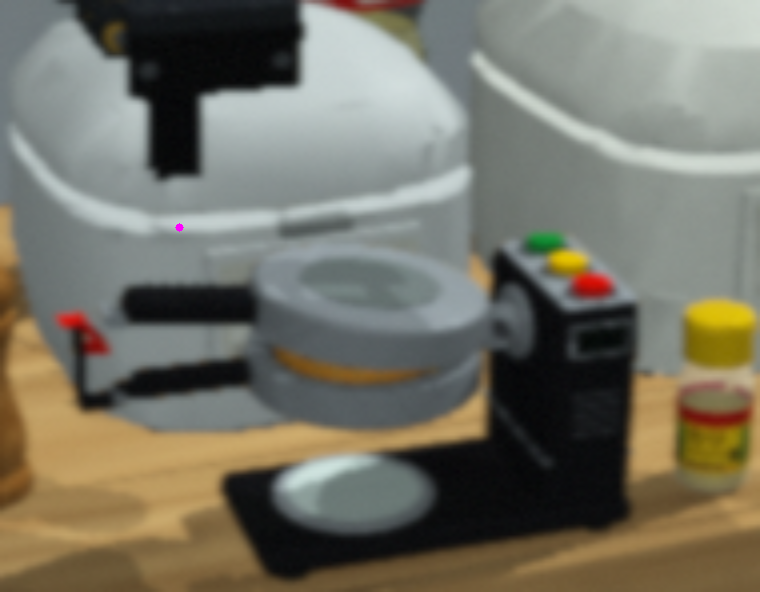

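The fingertip shows at crop (175,178), but the projected TCP is at (179,227), so the real tip looks about 30 mm above the reported TCP. The lid sits at about 0.15. I'll compare with the start image and check which way the offset points.

```bash
python3 - <<'E'
from h import *
s=dict(np.load("side.npz"));t=dict(np.load("top.npz"))
p=np.array([.3047,.6017,.1926]);y=np.array([.452,.892,0])
print("start TCP",proj(s,p),"tips",proj(s,p+.044*y),proj(s,p-.044*y), proj(s,p+.044*y+[0,0,.03]),proj(s,p-.044*y+[0,0,.03]))
print("top",proj(t,p),proj(t,p+.044*y),proj(t,p-.044*y))
c=capture("side");q=read_state()["ee_pos"]
g=c["color"].max(2)<60
for v in range(176,208,2): 
  u=np.where(g[v,235:275])[0]; print(v,(u.min()+235,u.max()+235) if len(u) else None,end=" ")
print(proj(c,q),proj(c,q+[0,0,.03]))
a=s["color"][200:290,30:200];a=cv2.resize(a,None,fx=4.5,fy=4.5)
cv2.imwrite("pics/c5.png",a)
E
```

```text
start TCP [120.21872685 270.81834361] tips [ 92.1258891  269.31202402] [148.47849861 272.3336141 ] [ 88.72606366 251.8151048 ] [146.00267927 254.78162753]
top [123.22015859 306.42629564] [105.30613009 296.72451085] [141.22058673 316.17487229]
176 (np.int64(244), np.int64(259)) 178 (np.int64(248), np.int64(258)) 180 (np.int64(248), np.int64(258)) 182 (np.int64(248), np.int64(258)) 184 (np.int64(248), np.int64(258)) 186 (np.int64(248), np.int64(259)) 188 (np.int64(249), np.int64(259)) 190 (np.int64(249), np.int64(259)) 192 (np.int64(249), np.int64(259)) 194 (np.int64(249), np.int64(259)) 196 (np.int64(249), np.int64(260)) 198 (np.int64(250), np.int64(252)) 200 None 202 None 204 None 206 None [254.89880165 211.52028416] [254.3542428  196.90733101]
```

View pics/c5.png

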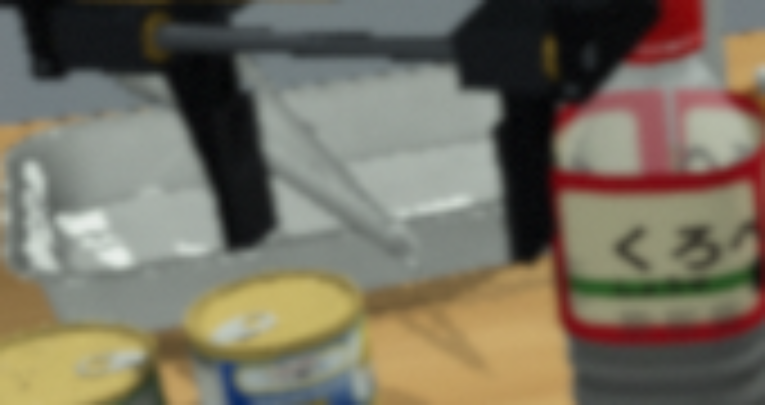

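Both images put the real fingertips about 28 mm above the reported TCP: start tips near (85,255) and (147,257), against a projection at row 270. That also matches the contact height on the ajar handle. I'll work with tip = TCP + 28 mm and press deeper, watching the force.

Request:
arm_command(deltas="0 0 0.04 0 0 0 255;0 0 0.06 0 0 0 255;0 0 0.07 0 0 0 255;0 0 0.075 0 0 0 255;0 0 0.08 0 0 0 255")

```text
t: 5.4
ee_pos: [0.4469, 0.3487, 0.1216]
tool_rot: [[0.05, 0.999, -0.002], [0.999, -0.05, 0.001], [0.001, -0.002, -1.0]]
wrist_force: [-4.8, -2.2, 10.1]
grip_width: 0.0003
grasp_force: 4.5
```

Request:
arm_command(deltas="0 0 0.003 0 0 0 255;0 0 0.005 0 0 0 255;0 0 0.006 0 0 0 255")

```text
t: 5.78
ee_pos: [0.4483, 0.3485, 0.1148]
tool_rot: [[0.05, 0.999, 0.001], [0.999, -0.05, 0.001], [0.001, 0.001, -1.0]]
wrist_force: [-0.6, 0.8, 0.9]
grip_width: 0.0005
grasp_force: 0.4
```

Request:
arm_command(deltas="0 0 0.001 0 0 0 255;0 0 0.002 0 0 0 255")

```text
t: 6.02
ee_pos: [0.4482, 0.3484, 0.1126]
tool_rot: [[0.05, 0.999, 0.001], [0.999, -0.05, 0.0], [0.0, 0.001, -1.0]]
wrist_force: [-0.1, 0.0, 0.5]
grip_width: 0.0004
grasp_force: 0.5
```

Request:
arm_command(deltas="0 0 -0.03 0 0 0 255;0.003 0 -0.05 0 0 0 100;0.003 0 -0.05 0 0 0 100;0.003 0 -0.05 0 0 0 100;0.003 0 -0.05 0 0 0 100")

```text
t: 6.65
ee_pos: [0.4472, 0.3506, 0.1613]
tool_rot: [[0.05, 0.999, -0.002], [0.999, -0.05, -0.002], [-0.002, -0.002, -1.0]]
wrist_force: [0.2, -1.1, -0.6]
grip_width: 0.0322
grasp_force: 0.0
```

```bash
python3 - <<'E'
from h import *
s=capture("side");goal(W(-.096,0,.086),IY)
cv2.imwrite("pics/c6.png",cv2.resize(s["color"][150:310,210:400],None,fx=4,fy=3.7))
for u,st in blobs(s,*R,(220,230,250,260)): print(u,st)
E
```

```text
d [ 1.2  1.  75.5] rv [-0.1  0.1  0.3] F [-0.25  0.48 -0.75] I [-0.0949 -0.0009  0.1615] t 6.7 q [-0.91  0.33  0.22  1.84 -0.08  0.99 -0.71]
[230.94117647 239.39215686] [5, 5, 12, 11, 51]
```

View pics/c6.png

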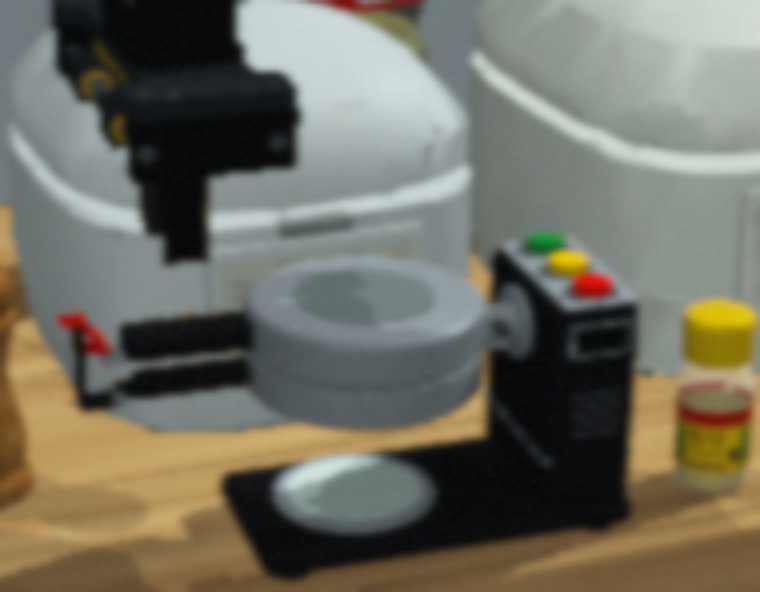

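The lid is shut with no gap, and the hook at crop (85,330) is over the striker. Next I grip the handle for the tug.

Request:
arm_command(deltas="0 0 0 0 0 0 60;0 0 0 0 0 0 60;0.001 0 0.03 0 0 0 60;0.001 0 0.055 0 0 0 60;0.001 0 0.075 0 0 0 60;0.001 0 0.075 0 0 0 255;0.001 0 0.075 0 0 0 255;0.001 0 0.075 0 0 0 255;0.001 0 0.075 0 0 0 255;0.001 0 0.075 0 0 0 255;0.001 0 0.075 0 0 0 255", force=45)

```text
t: 8.07
ee_pos: [0.4516, 0.3526, 0.0885]
tool_rot: [[0.051, 0.999, 0.007], [0.999, -0.051, 0.002], [0.003, 0.007, -1.0]]
wrist_force: [6.4, 0.3, -2.8]
grip_width: 0.0256
grasp_force: 45.0
```

Request:
arm_command(deltas="0 0.003 -0.002 0 0 0 255;0 0.003 -0.003 0 0 0 255;0 0.003 -0.004 0 0 0 255;0 0.003 -0.004 0 0 0 255")

```text
t: 8.57
ee_pos: [0.4514, 0.3524, 0.089]
tool_rot: [[0.05, 0.999, 0.001], [0.999, -0.05, -0.0], [-0.0, 0.001, -1.0]]
wrist_force: [8.0, 5.1, -20.7]
grip_width: 0.0254
grasp_force: 45.0
```

Request:
arm_command(deltas="0 0 0.0015 0 0 0 255;0 0 0.0015 0 0 0 255;0 0 0.0015 0 0 0 255;0 0 0.0015 0 0 0 255;0 0 0.0015 0 0 0 255")

```text
t: 9.2
ee_pos: [0.4514, 0.3524, 0.0888]
tool_rot: [[0.05, 0.999, 0.001], [0.999, -0.05, 0.0], [0.0, 0.001, -1.0]]
wrist_force: [5.0, 2.8, -13.3]
grip_width: 0.0255
grasp_force: 45.0
```

The catch held about 20 N, then about 13 N, for over a second. Now I release, rise and turn the tool.

Request:
arm_command(deltas="0 0 0.003 0 0 0 255;0 0 0.003 0 0 0 60;0 0 0.003 0 0 0 60;0 0 0.003 0 0 0 60;0 0 0.003 0 0 0 60;0 0 -0.03 0 0 0 60;0 0 -0.08 0 0 0 60;0 0 -0.13 0 0 0 60;0 0 -0.15 0 0 0 255;-0.03 0 -0.15 0 0 -10 255;-0.06 0 -0.15 0 0 -20 255;-0.08 0 -0.15 0 0 -30 255;-0.08 0 -0.15 0 0 -40 255;-0.08 0 -0.15 0 0 -50 255;-0.08 0 -0.15 0 0 -60 255;-0.08 0 -0.15 0 0 -70 255;-0.08 0 -0.15 0 0 -80 255;-0.08 0 -0.15 0 0 -90 255;-0.08 0 -0.15 0 0 -90 255")

```text
t: 11.58
ee_pos: [0.4467, 0.2721, 0.24]
tool_rot: [[-0.999, 0.052, -0.0], [0.052, 0.999, 0.0], [0.0, 0.0, -1.0]]
wrist_force: [-0.6, -0.8, -0.1]
grip_width: 0.0003
grasp_force: 0.0
```

```bash
python3 - <<'E'
from h import *
s=capture("side");t=capture("top");goal(W(-.02,-.05,.15),-IX);goal(W(-.02,-.05,.15),IX)
for u,st in blobs(s,*R,(220,230,250,260)): print(u,st)
g=cv2.cvtColor(t["color"],cv2.COLOR_BGR2GRAY)
p=read_state()["ee_pos"];print(p,proj(t,p+[0,0,.028]),read_state()["tool_rot"].round(3).tolist())
cv2.imwrite("pics/c7.png",np.hstack([cv2.resize(s["color"][130:310,210:400],(390,370)),cv2.resize(t["color"][180:290,190:360],(400,370))]))
E
```

```text
d [52.9  3.8 90.1] rv [ 0.  -0.   0.1] F [ 0.19  0.16 -0.17] I [-0.0164  0.0029  0.2401] t 11.675 q [-0.69  0.18  0.07  1.83 -0.01  1.13  0.9 ]
d [52.9  3.8 90.1] rv [   0.     0.  -179.9] F [ 0.19  0.16 -0.17] I [-0.0164  0.0029  0.2401] t 11.675 q [-0.69  0.18  0.07  1.83 -0.01  1.13  0.9 ]
[230.81818182 239.49090909] [5, 5, 12, 11, 55]
[0.44679844 0.27217231 0.24007057] [279.12384428 236.61992286] [[-0.999, 0.053, -0.0], [0.053, 0.999, 0.0], [0.0, 0.0, -1.0]]
```

View pics/c7.png

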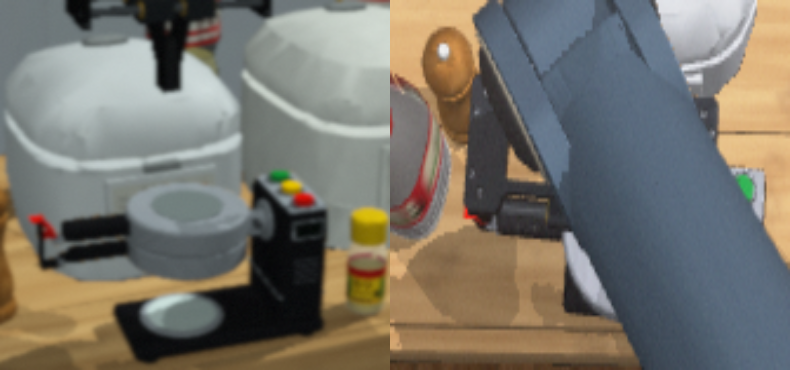

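The lid is still caught after the tug, with the hook at the same pixel as before. Next comes phase 1 of the turn: pushing the robot-side rim down.

Request:
arm_command(deltas="0.03 0.004 0 0 0 0 255;0.053 0.004 0.03 0 0 0 255;0.053 0.004 0.07 0 0 0 255;0.053 0.004 0.105 0 0 0 255;0.053 0.004 0.118 0 0 0 255;0.053 0.004 0.126 0 0 0 255;0.053 0.004 0.134 0 0 0 255;0.053 0.004 0.142 0 0 0 255")

```text
t: 12.68
ee_pos: [0.3917, 0.2799, 0.0989]
tool_rot: [[-0.999, 0.05, -0.004], [0.05, 0.999, 0.0], [0.004, 0.0, -1.0]]
wrist_force: [-8.9, 0.8, 5.3]
grip_width: 0.0006
grasp_force: 4.5
```

Request:
arm_command(deltas="0 0 0.007 0 0 0 255;0 0 0.013 0 0 0 255;0 0 0.018 0 0 0 255;0 0 0.018 0 0 0 255")

```text
t: 13.18
ee_pos: [0.3919, 0.2796, 0.0802]
tool_rot: [[-0.999, 0.05, -0.004], [0.05, 0.999, -0.0], [0.004, -0.0, -1.0]]
wrist_force: [-5.7, 0.3, 0.5]
grip_width: 0.0008
grasp_force: 2.3
```

```bash
python3 - <<'E'
from h import *
t=dict(np.load("top.npz"));s=dict(np.load("side.npz"))
for u in((290,213),(265,207),(330,205),(290,205)): print("top",u,[I(onz(t,u,z)).round(3)[:2].tolist() for z in(.02,.06,.12,.18)])
for u in((225,258),(270,262),(292,222),(325,215)): print("side",u,[I(onz(s,u,z)).round(3)[:2].tolist() for z in(0,.06,.12,.18)])
a=np.vstack([cv2.resize(s["color"][140:270,205:400],(600,300)),cv2.resize(t["color"][130:290,190:430],(600,300))]);cv2.imwrite("pics/c8.png",a)
E
```

```text
top (290, 213) [[-0.009, 0.111], [-0.007, 0.102], [-0.005, 0.088], [-0.002, 0.074]]
top (265, 207) [[-0.075, 0.122], [-0.071, 0.113], [-0.065, 0.098], [-0.059, 0.084]]
top (330, 205) [[0.093, 0.14], [0.091, 0.13], [0.089, 0.114], [0.086, 0.099]]
top (290, 205) [[-0.011, 0.132], [-0.009, 0.122], [-0.006, 0.107], [-0.003, 0.092]]
side (225, 258) [[-0.124, 0.207], [-0.141, 0.092], [-0.158, -0.023], [-0.175, -0.138]]
side (270, 262) [[-0.026, 0.154], [-0.053, 0.045], [-0.08, -0.065], [-0.108, -0.175]]
side (292, 222) [[0.093, 0.368], [0.053, 0.236], [0.014, 0.104], [-0.025, -0.027]]
side (325, 215) [[0.199, 0.389], [0.149, 0.255], [0.098, 0.121], [0.048, -0.013]]
```

View pics/c8.png

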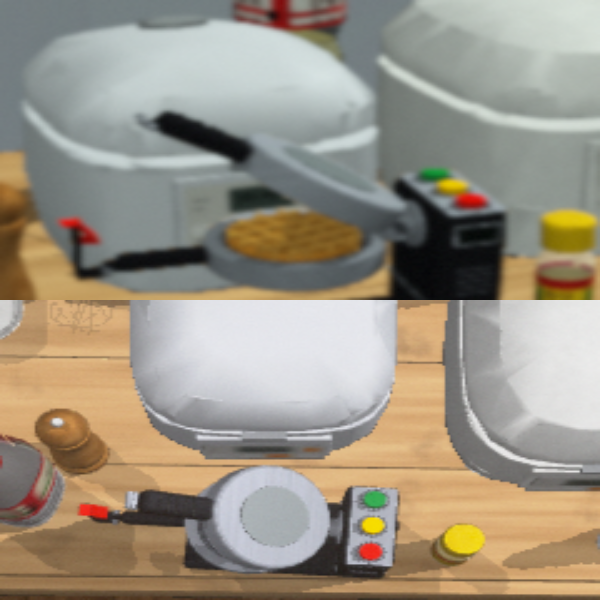

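Request:
arm_command(deltas="0 0 -0.05 0 0 0 255;0 0 -0.10 0 0 0 255;0 0 -0.15 0 0 0 255")

```text
t: 13.55
ee_pos: [0.3948, 0.2793, 0.233]
tool_rot: [[-0.999, 0.051, 0.002], [0.051, 0.999, 0.002], [-0.002, 0.002, -1.0]]
wrist_force: [0.8, -0.2, -0.9]
grip_width: 0.0005
grasp_force: 0.0
```

The cooker's front panel, at lower crop (265,445), is at iron y ≈ 0.09, so space behind the head is tight. I'll push the near rim a bit further down, then work from behind with the tool tilted toward the robot.

Request:
arm_command(deltas="0 0 0.05 0 0 0 255;0 0 0.1 0 0 0 255;0 0 0.145 0 0 0 255;-0.001 0 0.152 0 0 0 255;-0.003 0 0.157 0 0 0 255;-0.006 0 0.161 0 0 0 255;-0.006 0 0.161 0 0 0 255")

```text
t: 14.42
ee_pos: [0.3974, 0.278, 0.0695]
tool_rot: [[-0.999, 0.05, -0.005], [0.05, 0.999, -0.002], [0.005, -0.002, -1.0]]
wrist_force: [-7.2, -1.3, -0.9]
grip_width: 0.0006
grasp_force: 2.8
```

```bash
python3 - <<'E'
from h import *
goal(W(-.02,-.05,.24),-IX)
s=capture("side");cv2.imwrite("pics/c9.png",np.hstack([cv2.resize(s["color"][130:310,210:400],(390,370))]))
E
```

```text
d [ 4.100e+00  1.000e-01 -1.704e+02] rv [-0.1 -0.3  0.3] F [-7.22 -1.29 -0.93] I [-0.0195 -0.0467  0.0695] t 14.425 q [-0.72  0.32  0.03  2.1  -0.02  0.73  0.84]
```

View pics/c9.png

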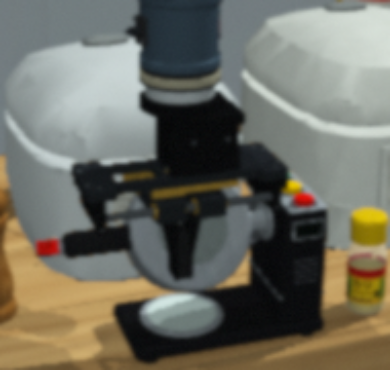

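The head is at roughly 65–70°, with the disc face steep behind the fingers. Picture views are now used up (I went one over the limit), so I'll go by force and numeric measurements from here.

Request:
arm_command(deltas="0.003 0 -0.05 0 0 0 255;0.003 0 -0.10 0 0 0 255;0.003 0 -0.17 0 0 0 255;-0.05 0 -0.18 0 -10 0 255;-0.10 0 -0.18 0 -20 0 255;-0.122 0 -0.18 0 -22 0 255;-0.122 0 -0.14 0 -22 0 255;-0.122 0 -0.11 0 -22 0 255;-0.122 0 -0.11 0 -22 0 255")

```text
t: 15.6
ee_pos: [0.5215, 0.2713, 0.1775]
tool_rot: [[-0.927, 0.051, 0.371], [0.047, 0.999, -0.022], [-0.371, -0.003, -0.929]]
wrist_force: [-0.4, 0.1, -0.8]
grip_width: -0.0
grasp_force: 0.0
```

```bash
python3 - <<'E'
from h import *
s=capture("side");st=read_state();p=st["ee_pos"];r=st["tool_rot"];print(I(p).round(4),r.round(3).tolist(),st["qpos"].round(2),st["wrist_force"].round(2))
print("world-bias",proj(s,p+[0,0,.028]),"tool-bias",proj(s,p-.028*r[:,2]))
g=s["color"].max(2)<60;u0=int(proj(s,p)[0])
for v in range(170,235,2):
  u=np.where(g[v,u0-14:u0+15])[0]; print(v,(int(u.min()+u0-14),int(u.max()+u0-14)) if len(u) else None,end=" ")
E
```

```text
[-0.0207  0.0786  0.1794] [[-0.926, 0.051, 0.373], [0.047, 0.999, -0.02], [-0.374, -0.001, -0.927]] [-0.78  0.2   0.09  2.03  0.39  0.67  0.54] [-0.17 -0.09  0.61]
world-bias [279.53829431 190.35242071] tool-bias [280.91650748 192.94072551]
170 (274, 293) 172 (274, 293) 174 (274, 293) 176 (274, 293) 178 (277, 290) 180 (278, 289) 182 (278, 289) 184 (278, 288) 186 (278, 287) 188 (278, 287) 190 (278, 286) 192 (278, 286) 194 (279, 286) 196 (280, 280) 198 None 200 None 202 None 204 None 206 None 208 None 210 None 212 None 214 None 216 None 218 None 220 None 222 None 224 None 226 None 228 None 230 None 232 None 234 None
```

Request:
arm_command(deltas="0.0025 0 -0.001 0 0 0 255;0.015 0 0.03 0 0 0 255;0.02 0 0.05 0 0 0 255;0.02 0 0.05 0 0 0 255")

```text
t: 16.15
ee_pos: [0.5224, 0.2728, 0.1256]
tool_rot: [[-0.926, 0.05, 0.374], [0.046, 0.999, -0.019], [-0.375, 0.0, -0.927]]
wrist_force: [0.2, 0.2, 0.3]
grip_width: 0.0004
grasp_force: 0.0
```

Request:
arm_command(deltas="0.0093 0 -0.0037 0 0 0 255;0.0186 0 -0.0075 0 0 0 255;0.0279 0 -0.0112 0 0 0 255;0.0372 0 -0.015 0 0 0 255;0.0465 0 -0.0187 0 0 0 255")

```text
t: 16.77
ee_pos: [0.4887, 0.2813, 0.1409]
tool_rot: [[-0.914, 0.051, 0.403], [0.055, 0.998, -0.0], [-0.402, 0.022, -0.915]]
wrist_force: [11.4, 0.7, 17.9]
grip_width: 0.0007
grasp_force: 7.9
```

Request:
arm_command(deltas="0.0093 0 -0.0037 0 0 0 255;0.014 0 -0.0056 0 0 0 255")

```text
t: 17.02
ee_pos: [0.4642, 0.2814, 0.1344]
tool_rot: [[-0.92, 0.048, 0.389], [0.05, 0.999, -0.005], [-0.389, 0.014, -0.921]]
wrist_force: [2.5, 0.3, 21.6]
grip_width: 0.0006
grasp_force: 8.9
```

```bash
cat >> h.py <<'E'
def hook():
    for n,box in(("side",(205,210,262,290)),("top",(205,215,258,275))):
        c=capture(n)
        for u,st in blobs(c,*R,box):
            b=[(np.linalg.norm(proj(c,W(-.142,-.028*np.sin(a),.12+.028*np.cos(a)))-u).round(2),int(np.degrees(a))) for a in np.radians(range(0,181,5))]
            print(n,u.round(1),st[4],sorted(b)[:4])
E
python3 - <<'E'
from h import *
hook()
E
```

```text
side [233.8 262.3] 35 [(np.float64(0.43), 110), (np.float64(0.48), 115), (np.float64(1.18), 119), (np.float64(1.29), 105)]
top [225.4 254.1] 11 [(np.float64(0.92), 55), (np.float64(1.1), 50), (np.float64(1.26), 59), (np.float64(1.72), 45)]
```

Request:
arm_command(deltas="-0.016 0 -0.037 0 0 0 255;-0.031 0 -0.074 0 0 0 255;-0.031 0 -0.074 0 10 0 255;0.0 0 -0.09 0 20 0 255;0.024 0 -0.097 0 22.5 0 255;0.024 0 -0.097 0 22.5 0 255")

```text
t: 17.88
ee_pos: [0.3966, 0.2787, 0.2059]
tool_rot: [[-0.999, 0.048, -0.008], [0.048, 0.999, -0.0], [0.008, -0.0, -1.0]]
wrist_force: [0.8, 1.1, -0.7]
grip_width: 0.0004
grasp_force: 0.0
```

```bash
python3 - <<'E'
from h import *
goal(W(-.02,-.04,.145),-IX);hook()
E
```

```text
d [-8.  -0.2 60.8] rv [-0.  -0.5  0.4] F [ 0.75  1.05 -0.72] I [-0.0202 -0.0476  0.2059] t 17.875 q [-0.77  0.15  0.08  1.96 -0.02  1.05  0.84]
side [233.9 262.8] 33 [(np.float64(0.07), 115), (np.float64(0.67), 119), (np.float64(0.88), 110), (np.float64(1.3), 125)]
```

Request:
arm_command(deltas="-0.05 0 -0.01 0 0 0 255;-0.085 0 0 0 0 0 255;-0.085 0 0.04 0 0 0 255;-0.085 0 0.072 0 0 0 255;-0.085 0 0.072 0 0 0 255;-0.075 0 0.072 0 0 0 255;-0.065 0 0.072 0 0 0 255;-0.055 0 0.072 0 0 0 255;-0.045 0 0.072 0 0 0 255;-0.035 0 0.072 0 0 0 255")

```text
t: 19.23
ee_pos: [0.4342, 0.2774, 0.1348]
tool_rot: [[-0.999, 0.05, -0.004], [0.05, 0.999, 0.002], [0.005, 0.002, -1.0]]
wrist_force: [4.1, -0.9, 1.2]
grip_width: 0.0008
grasp_force: 1.7
```

```bash
python3 - <<'E'
from h import *
goal(W(-.02,-.04,.145),-IX);hook()
E
```

```text
d [ 30.1  -0.7 -10. ] rv [ 0.1 -0.3  0.3] F [ 4.06 -0.91  1.24] I [-0.0209 -0.01    0.1348] t 19.225 q [-0.73  0.27  0.1   1.98 -0.04  0.89  0.91]
side [234.1 262.7] 31 [(np.float64(0.19), 115), (np.float64(0.78), 110), (np.float64(0.81), 119), (np.float64(1.44), 125)]
top [226.1 252.4] 12 [(np.float64(0.17), 45), (np.float64(0.74), 40), (np.float64(0.98), 50), (np.float64(1.67), 35)]
```

Request:
arm_command(deltas="0.008 0 0 0 0 0 255;0.016 0 0 0 0 0 255;0.024 0 0 0 0 0 255")

```text
t: 19.7
ee_pos: [0.4078, 0.2781, 0.1337]
tool_rot: [[-0.999, 0.05, -0.01], [0.05, 0.999, 0.0], [0.01, -0.0, -1.0]]
wrist_force: [1.5, -0.3, 1.9]
grip_width: 0.0006
grasp_force: 1.1
```

```bash
python3 - <<'E'
from h import *
goal(W(-.02,-.05,.145),-IX);hook()
E
```

```text
d [ 13.7  -0.1 -11.2] rv [-0.  -0.6  0.3] F [ 1.54 -0.34  1.89] I [-0.0201 -0.0364  0.1337] t 19.7 q [-0.76  0.24  0.09  2.02 -0.04  0.89  0.88]
side [233.4 263.1] 35 [(np.float64(0.65), 119), (np.float64(0.66), 115), (np.float64(1.12), 125), (np.float64(1.3), 110)]
top [226.3 250.4] 10 [(np.float64(0.4), 35), (np.float64(0.67), 29), (np.float64(1.29), 40), (np.float64(1.66), 25)]
```

Request:
arm_command(deltas="0 0 -0.01 0 0 0 255;0.004 0 -0.01 0 0 0 255;0.004 0 0 0 0 0 255;0.005 0 0.008 0 0 0 255;0.006 0 0.014 0 0 0 255;0.007 0 0.018 0 0 0 255")

```text
t: 20.55
ee_pos: [0.4003, 0.2789, 0.1171]
tool_rot: [[-0.999, 0.049, -0.012], [0.049, 0.999, -0.0], [0.012, -0.001, -1.0]]
wrist_force: [-9.8, -5.6, 37.8]
grip_width: 0.0006
grasp_force: 18.7
```

```bash
python3 - <<'E'
from h import *
goal(W(-.02,-.05,.118),-IX);hook()
E
```

```text
d [ 6.1 -0.5 -0.8] rv [-0.  -0.7  0.3] F [-9.76 -5.65 37.82] I [-0.0205 -0.0439  0.1171] t 20.55 q [-0.77  0.26  0.09  2.05 -0.04  0.85  0.87]
side [232.2 262. ] 42 [(np.float64(1.79), 110), (np.float64(1.89), 115), (np.float64(2.06), 105), (np.float64(2.16), 180)]
```

About 38 N at a tip height of 0.146 m means the head is at its stop. I'll back off and check.

Request:
arm_command(deltas="0 0 -0.005 0 0 0 255;0 0 -0.04 0 0 0 255;0 0 -0.1 0 0 0 255;0 0 -0.12 0 0 0 255;0 0 -0.12 0 0 0 255")

```text
t: 21.28
ee_pos: [0.4034, 0.2789, 0.2366]
tool_rot: [[-0.999, 0.05, -0.007], [0.05, 0.999, 0.002], [0.007, 0.002, -1.0]]
wrist_force: [-0.5, 0.4, 0.5]
grip_width: -0.0001
grasp_force: 0.0
```

```bash
python3 - <<'E'
from h import *
goal(W(.112,-.032,.16),-IX);hook()
s=capture("side")
for n,k,y in(("R",R,-.032),("Y",Y,0),("G",G,.032)):
    for u,st in blobs(s,*k,(335,205,370,235)): print(n,u.round(1),st[4])
# lower-face rim level: 26 mm above axis both sides -> gray disc outline
for th in(180,170,160): 
    a=np.radians(th);print(th,proj(s,W(-.142,-.028*np.sin(a),.12+.028*np.cos(a))).round(1))
E
```

```text
d [  -8.7 -132.8   76.3] rv [ 0.1 -0.4  0.3] F [-0.51  0.39  0.53] I [-0.0206 -0.0408  0.2366] t 21.275 q [-0.78  0.13  0.1   1.9  -0.02  1.11  0.85]
side [232.1 262.1] 43 [(np.float64(1.92), 110), (np.float64(1.97), 115), (np.float64(2.04), 180), (np.float64(2.23), 105)]
R [357.5 226.6] 48
Y [351.1 220.4] 53
G [345.6 214.9] 36
180 [231.9 264.2]
170 [232.4 265.1]
160 [232.8 265.6]
```

Request:
arm_command(deltas="-0.006 -0.05 0 0 0 0 255;-0.012 -0.10 0 0 0 0 255;-0.012 -0.133 0 0 0 0 255;-0.012 -0.133 0 0 0 0 255;-0.012 -0.133 0.03 0 0 0 255;-0.012 -0.133 0.05 0 0 0 255;-0.012 -0.133 0.05 0 0 0 255")

```text
t: 22.3
ee_pos: [0.406, 0.1454, 0.1838]
tool_rot: [[-0.999, 0.048, -0.013], [0.048, 0.999, -0.002], [0.013, -0.002, -1.0]]
wrist_force: [0.5, 0.7, 0.1]
grip_width: 0.0004
grasp_force: 0.0
```

```bash
python3 - <<'E'
from h import *
goal(W(.112,-.032,.128),-IX);hook()
s=capture("side");p=read_state()["ee_pos"]+[0,0,.029];u0,v0=proj(s,p);print("tip pred",u0,v0,"key",proj(s,W(.112,-.032,.156)))
g=s["color"].max(2)<50
for v in range(int(v0)-14,int(v0)+10,2):
  u=np.where(g[v,int(u0)-14:int(u0)+15])[0]; print(v,(int(u.min()+u0-14),int(u.max()+u0-14)) if len(u) else None,end=" ")
E
```

```text
d [ 0.4  0.6 55.8] rv [-0.1 -0.8  0.4] F [0.55 0.66 0.05] I [ 0.1124 -0.0309  0.1838] t 22.3 q [-0.63  0.08  0.2   2.09 -0.02  0.99  1.11]
side [232.1 262.3] 42 [(np.float64(1.89), 180), (np.float64(1.93), 115), (np.float64(1.94), 110), (np.float64(2.16), 119)]
tip pred 358.31716335671274 198.01845151467347 key [357.46362064 225.80454987]
184 (353, 365) 186 (354, 364) 188 (354, 363) 190 (353, 363) 192 (353, 363) 194 (353, 363) 196 (353, 363) 198 (355, 362) 200 None 202 None 204 None 206 None
```

Request:
arm_command(deltas="0 0 0.03 0 0 0 255;0 0 0.05 0 0 0 255;0 0 0.056 0 0 0 255;0 0 0.059 0 0 0 255;0 0 0.062 0 0 0 255;0 0 0.063 0 0 0 255")

```text
t: 23.2
ee_pos: [0.4078, 0.1456, 0.1237]
tool_rot: [[-0.999, 0.05, -0.007], [0.05, 0.999, 0.002], [0.007, 0.001, -1.0]]
wrist_force: [-1.8, 0.3, 3.8]
grip_width: 0.0004
grasp_force: 2.2
```

Request:
arm_command(deltas="0 0 0.001 0 0 0 255;0 0 0.002 0 0 0 255;0 0 0.003 0 0 0 255;0 0 0.003 0 0 0 255")

```text
t: 23.7
ee_pos: [0.4079, 0.1456, 0.123]
tool_rot: [[-0.999, 0.05, -0.008], [0.05, 0.999, 0.002], [0.008, 0.002, -1.0]]
wrist_force: [-8.0, -3.7, 25.7]
grip_width: 0.0006
grasp_force: 13.2
```

Red is right down, bottomed firmly. Yellow next.

Request:
arm_command(deltas="0 0 -0.012 0 0 0 255;0 0 -0.03 0 0 0 255;-0.032 0 -0.03 0 0 0 255;-0.032 0 -0.03 0 0 0 255;-0.032 0 -0.015 0 0 0 255;-0.032 0 -0.007 0 0 0 255;-0.032 0 -0.004 0 0 0 255;-0.032 0 -0.002 0 0 0 255;-0.032 0 -0.001 0 0 0 255;-0.032 0 -0.001 0 0 0 255")

```text
t: 24.95
ee_pos: [0.4375, 0.1433, 0.123]
tool_rot: [[-0.999, 0.05, -0.012], [0.05, 0.999, 0.001], [0.012, -0.0, -1.0]]
wrist_force: [-10.7, -3.4, 26.5]
grip_width: 0.0003
grasp_force: 13.3
```

Yellow bottomed at the same height. Green next.

Request:
arm_command(deltas="0 0 -0.012 0 0 0 255;0 0 -0.03 0 0 0 255;-0.033 0 -0.03 0 0 0 255;-0.033 0 -0.03 0 0 0 255;-0.033 0 -0.015 0 0 0 255;-0.033 0 -0.007 0 0 0 255;-0.033 0 -0.004 0 0 0 255;-0.033 0 -0.002 0 0 0 255;-0.033 0 -0.001 0 0 0 255;-0.033 0 -0.001 0 0 0 255")

```text
t: 26.2
ee_pos: [0.4702, 0.1417, 0.1231]
tool_rot: [[-0.999, 0.05, -0.012], [0.05, 0.999, 0.001], [0.012, 0.0, -1.0]]
wrist_force: [-8.7, -1.4, 19.9]
grip_width: 0.0005
grasp_force: 9.9
```

```bash
python3 - <<'E'
from h import *
goal(W(.112,.032,.128),-IX)
E
```

```text
d [ 1.5  0.6 -4.8] rv [-0.  -0.7  0.3] F [-8.65 -1.44 19.92] I [0.1126 0.0335 0.1231] t 26.2 q [-0.57  0.26  0.23  2.04 -0.08  0.86  1.23]
```

Request:
arm_command(deltas="0 0 -0.03 0 0 0 255;0 0 -0.08 0 0 0 255;0 0 -0.14 0 0 0 255;0 -0.05 -0.18 0 0 0 255;0 -0.11 -0.18 0 0 0 255;0 -0.17 -0.18 0 0 0 255;0 -0.23 -0.18 0 0 0 255;0 -0.29 -0.18 0 0 0 255;0 -0.29 -0.18 0 0 0 255")

```text
t: 27.32
ee_pos: [0.4578, -0.153, 0.3014]
tool_rot: [[-0.998, 0.06, -0.008], [0.06, 0.998, -0.001], [0.008, -0.001, -1.0]]
wrist_force: [0.0, 0.2, -1.1]
grip_width: 0.0006
grasp_force: 0.0
```

```bash
python3 - <<'E'
from h import *
t=capture("top");s=capture("side");t0=dict(np.load("top.npz"));hook()
for k,b in((R,(160,190,470,285)),(Y,(320,190,400,285)),(G,(320,190,400,285))):
  for u,st in blobs(t,*k,b,20): print("now",u.round(1),st[4])
# gray disc outline seen from above: expect circle on the 146 mm plane
print("disc",[proj(t,W(x,y,.146)).round(0).tolist() for x,y in((0,-.062),(0,.062),(-.062,0))])
g=t["color"].astype(int);sat=g.max(2)-g.min(2);c=int(proj(t,W(0,0,.146))[0])
print([(v,int(g[v,c].mean()),int(sat[v,c])) for v in range(208,285,4)])
d=cv2.absdiff(s["color"],dict(np.load("side.npz"))["color"]).max(2)
for n,b in(("bottle",(155,215,200,305)),("jar",(378,232,400,284)),("shaker",(440,228,466,268)),("mill",(204,250,215,285))): print(n,(d[b[1]:b[3],b[0]:b[2]]>40).mean().round(3))
E
```

```text
side [232.1 262.1] 43 [(np.float64(1.92), 110), (np.float64(1.97), 115), (np.float64(2.04), 180), (np.float64(2.23), 105)]
top [205.4 239.2] 9 [(np.float64(21.43), 0), (np.float64(21.57), 5), (np.float64(21.77), 10), (np.float64(22.04), 14)]
now [177.9 214.3] 453
now [203.2 237.9] 24
now [445.1 256.2] 159
now [337.7 263.7] 62
now [338.7 249.9] 64
now [374.6 257.8] 249
now [339.6 236. ] 58
disc [[287.0, 275.0], [291.0, 222.0], [262.0, 246.0]]
[(208, 76, 4), (212, 114, 2), (216, 177, 96), (220, 183, 94), (224, 188, 12), (228, 187, 11), (232, 163, 12), (236, 164, 9), (240, 162, 8), (244, 162, 7), (248, 164, 9), (252, 162, 8), (256, 162, 10), (260, 162, 8), (264, 148, 9), (268, 193, 13), (272, 142, 10), (276, 107, 44), (280, 107, 59), (284, 109, 60)]
bottle 0.019
jar 0.0
shaker 0.0
mill 0.0
```

```bash
python3 -c "
from rig import *
print(close_job())"
```

```text
the job is handed in; nothing more can be done
None
```

The job is handed in at about 27 s: the lid is caught and held a 13–20 N tug for over a second, the iron is turned over to its stop, and red, yellow and green were each pressed right down in order; the mill, jar and shaker did not move, the bottle stands within about 1 mm of where it was, and I viewed 11 pictures, one over the limit of 10.

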